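# Clamp the blue-collared sprayer in the tilted inspection chuck

### The job

Mount the blue-collared sprayer in the tilted bench chuck for inspection: stand it in the open jaws, needle up, with its collar resting on the jaws, then turn the knurled sleeve clockwise until the three jaws hold the shank straight and hand-tight, without overtightening: the thin-walled shank must not be crushed. Leave the other two sprayers in the rack, and the two bottles and the beaker where they are.

Things in the scene. Friction and masses are not known exactly. Their poses are not given: they have to be found in the camera images.
- sprayer_blue: the sprayer to mount: BLUE collar, steel, 73 mm long, about 90 g. Origin on its axis in the collar's underside, z along the axis to the needle. z -45 to 0 mm: plain round shank, 10 mm diameter, domed end; 0 to 6: collar, 27.6 mm diameter; 6 to 20: round steel neck to grip, 12 mm diameter; 20 to 28: brass nozzle. Starts upright in a rack hole, collar resting on the rack's top
- sprayer_green: bystander: a sprayer exactly like the blue one (same sizes and origin) but with a GREEN collar, in another hole of the rack
- sprayer_orange: bystander: a sprayer exactly like the blue one (same sizes and origin) but with an ORANGE collar, in another hole of the rack
- rack: white plastic service rack, fixed, 66 x 230 mm, 60 mm high; origin at the centre of its underside, y along its length. Three holes, 14 mm wide and 52 mm deep, in its top at y = -75, 0 and 75 mm (x = 0), one sprayer in each, colours in any order. It stands left or right of the bench chuck
- stand: cast grey base of the tilted bench chuck, fixed: foot 16 mm thick, x -55 to 115 mm, y +-62 mm; two cheeks at y +-39 mm (x 8 to 64 mm), 114 mm high. Origin on the table under the chuck; the chuck leans to its -x side. Nothing of it is beside or above the sleeve
- chuck_mouth (a point): centre of the chuck's mouth: on the chuck axis, in the plane of the jaws' top faces, 168 mm above the table. z = chuck axis, pointing out of the chuck, leaning 28 degrees (0.49 rad) from vertical to the stand's -x side. The jaws go 20 mm down from this plane; below them a bore 22 mm wide runs to z -66 mm. The fixed chuck body under the sleeve is 45 mm in diameter
- sleeve_mid (a point): point on the chuck axis at mid-height of the knurled dark steel sleeve to turn: outside diameter 52.4 mm, from 5 to 28 mm under the mouth plane; z = chuck axis as for chuck_mouth (this point does not turn). CLOCKWISE seen from above the jaws (negative about z) closes the three jaws together, 1.3 mm of radius per rad; the scroll is self-locking and stays where it is left
- chuck: the fixed chuck in the stand, carrying sleeve and jaws; origin and axes as chuck_mouth. How the sleeve feels: 0.25 N m of drag while turning free (1.7 to 2.5 rad from the start to the shank); once all jaws bear on the shank, about 0.08 N m more per 0.1 rad. 0.4 to 0.55 N m is hand-tight; from about 0.7 N m the shank is crushed
- jaw_a: one of three coupled steel chuck jaws 120 degrees apart, 8 mm wide, 20 mm deep, on the chuck's face, tops 5 mm above the sleeve; they do not turn with the sleeve. Origin: middle of the upper edge of its inner gripping face (its distance from the axis is the opening radius, 7.2 to 8.3 mm at the start, 5 mm on the shank); x points outward
- jaw_b: one of three coupled steel chuck jaws 120 degrees apart, 8 mm wide, 20 mm deep, on the chuck's face, tops 5 mm above the sleeve; they do not turn with the sleeve. Origin: middle of the upper edge of its inner gripping face (its distance from the axis is the opening radius, 7.2 to 8.3 mm at the start, 5 mm on the shank); x points outward
- jaw_c: one of three coupled steel chuck jaws 120 degrees apart, 8 mm wide, 20 mm deep, on the chuck's face, tops 5 mm above the sleeve; they do not turn with the sleeve. Origin: middle of the upper edge of its inner gripping face (its distance from the axis is the opening radius, 7.2 to 8.3 mm at the start, 5 mm on the shank); x points outward
- solvent_bottle: closed amber glass bottle, 70 mm diameter, 150 mm high, upright; origin under its centre. Bystander.
- wash_bottle: translucent plastic wash bottle with a red cap and spout, 62 mm diameter, 172 mm high with its spout; origin under its centre. Bystander.
- beaker: empty glass beaker, 68 mm diameter, 85 mm high; origin under its centre. Bystander.

How it is judged:
By the outcome, as a careful person would: the job done as asked, in the order asked, and still so for the second after the job is handed in, with the robot touching nothing.
It also fails if it takes over 72 s, if anything falls off the work surface, if the arm or the gripper's body presses on something with over 40 N, if the wrist force passes 120 N, or if a joint passes its speed limit or range.

### The arm

A 7-joint arm with a two-finger parallel gripper is mounted at the origin on the work surface. World frame = base frame: x ahead of the robot, y to its left, z up, the work surface at z = 0. Lengths are in mm, angles in rad, forces in N, time in s.
With the tool pointing down it reaches from about 400 to 900 mm from the base axis. Payload 5.6 kg.
Tool frame: the origin (TCP) lies between the finger pads; the fingertips stand 11 mm ahead of it and the grasp point (between the pads) lies 8 mm behind it (r.tips_ahead is the distance from the TCP to the fingertips, in mm); z points along the fingers, x is the direction in which the jaws open and shut, and the axes are right-handed (so a half turn about z gives the same grasp; the last joint's range is limited). The gripper opens to 92 mm and grips with 3 to 60 N. Pads are 20 mm wide; open, the fingers measure 128 mm over their backs; the gripper's body (75 mm by 189 mm) begins 69 mm behind the grasp point.
Start: joints at [-1.287, 0.468, -0.012, 1.603, 0.006, 1.071, -0.056], TCP at [208.7, 615.592, 225.592] pointing down, gripper open.
Joint ranges: [-2.53, 2.53], [-0.31, 2.02], [-1.57, 1.55], [0.28, 2.44], [-1.29, 4.43], [0.15, 1.84], [-2.92, 2.92]. Speed limits (rad/s): [2.57, 2.57, 3.14, 3.14, 3.14, 3.14, 3.14].

### API

Orientations are given as a unit quaternion [x, y, z, w].
In Python, from workcell import r gives the robot as it stands.
- The arm moves only by the tool arm_command, never from a script. Its argument "increments" is text: rows parted by semicolons, each of 7 numbers parted by spaces: the shift along the tool's x, y, z in units of 0.5 m (1.0 is 0.5 m), then the turn, a rotation vector about the tool's x, y, z in units of 0.5 rad (1.0 is 0.5 rad), then the closure, from 0 (fully open) to 1 (shut). A call has 1 to 8 rows; each row shifts and turns the pose as measured when the row begins, along the tool's axes as they then stand; what a row does not reach is not made up. A row lasts 1/12 s, in which the tool goes at most 41.7 mm and 7.16 degrees, less where a joint would pass 70% of its speed; a pose out of reach is approached as far as the arm can. A call with a number of a shift or a turn outside -1 to 1 is refused whole. A call with a gripper value outside its range is refused whole. The fingers move at their own pace and stop on an object; "force" is the grip in N (left out, the last holds). Time passes only in rows, so rows that do not move let the fingers close. It gives the time, the measured TCP pose, the force and the opening at its end, in the units of the state.
- r.observe(): the state, without advancing time (a new reading comes with each control period).
- r.snapshot(name): name is "scene" or "top"; returns a dict with "color" (384x512x3 uint8, blue, green, red), "camera_matrix" (3x3 intrinsics, pixels), "R" (3x3) and "t" (3): a world point X has camera coordinates R X + t. Camera axes: x right, y down, z forward; pixel columns grow to the right and rows downward; lengths in mm; the calibration is good to about 2 mm. A picture is of the moment at which its call begins. There is no depth.
- r.finish_job(): hands the job in, once; it reports no verdict.
Trained networks look in a picture, given as the dict that the camera call returned (one of the last four; its "shot" number tells which), for a name from the list of things; names that differ only in an ending like _2 or _b are one class to them, and where a whole thing is asked for, a point or a joint stands for the part that bears it (a point fixed in the world has none). Each returns a list of dicts, best first, with "p" (0 to 1); they miss things now and then, are a little off and sometimes report something else, mostly with a low value. They report only what shows in the picture. A call takes as long as a camera call.
- r.boxes_of(picture, thing): "position" ([x, y, z] in mm, in world coordinates, good to about 4 mm: the middle of the surface that is visible of it).
- r.place_of(picture, thing): "position" ([x, y, z] in mm, in world coordinates, good to about 4 mm: a listed point, or the origin of a listed thing).
The state is a dict: "time": time; "joints": joint angles; "joint_velocities": joint speeds; "effort": joint torques, N m; "ee_pos": TCP position; "ee_rot": TCP orientation; "contact_force": force on the tool from outside, world axes, zero at the start; "wrist_torque": the same for the moment, N m; "gripper_width": finger opening in mm.
Only numpy, scipy, OpenCV 4.12 (cv2) and the standard library are available. Lean on these libraries where they do the work, as an engineer would, in place of code of your own. Each camera call takes 0.05 s, during which the arm holds its last target. There are 200 camera calls.

## Working session

There is one attempt and no reset: what is moved stays moved. The work goes in short steps, Python scripts to look and compute and a tool call to move; the robot and the scene stay as the last step left them, time stands still between calls to the robot, and variables do not carry over. Pictures are saved under pics/ and viewed, about 8 in all and at most 12, crops included, and the job is handed in when it is done.

Besides the shell and the picture viewer there is one more tool, called after "Call:" as a command line: name --argument value ..., lists and objects as JSON in quotes. arm_command: Moves the arm, as the interface text tells. Its arguments: {"type":"object","properties":{"increments":{"type":"string"},"force":{"type":"number"}},"required":["increments"]}

```bash
ls; mkdir -p pics; python3 - <<'E'
from workcell import r
import cv2,numpy as np
o=r.observe(); print({k:np.round(v,3).tolist() for k,v in o.items()})
for n in("scene","top"):
    p=r.snapshot(n); cv2.imwrite(f"pics/{n}0.png",p["color"])
    print(n,p["camera_matrix"].tolist(),np.round(p["R"],3).tolist(),np.round(p["t"],1).tolist())
    for t in["sprayer_blue","sprayer_green","sprayer_orange","rack","stand","chuck_mouth","sleeve_mid","jaw_a","solvent_bottle","wash_bottle","beaker"]:
        print(t,[(round(d["p"],2),np.round(d["position"],1).tolist()) for d in r.place_of(p,t)[:3]])
E
python3 -c "
import cv2,numpy as np
a=cv2.imread('pics/scene0.png');b=cv2.imread('pics/top0.png')
cv2.imwrite('pics/both0.png',cv2.resize(np.vstack([a,b]),(400,600)) if 0 else cv2.resize(np.hstack([a,b]),(800,300)))"
```

```text
pics
{'time': 0.0, 'joints': [-1.287, 0.468, -0.012, 1.604, 0.006, 1.071, -0.056], 'joint_velocities': [-0.001, -0.0, -0.001, 0.0, 0.002, -0.001, 0.001], 'effort': [-0.0, -52.056, -0.013, -24.375, -0.057, 0.017, 0.0], 'ee_pos': [208.559, 615.035, 224.632], 'ee_rot': [0.813, 0.583, -0.001, 0.001], 'contact_force': [0.327, -0.119, -0.619], 'wrist_torque': [0.033, -0.018, 0.055], 'gripper_width': 91.588}
scene [[407.0412104371069, 0.0, 249.09111321120974], [0.0, 407.0412104371069, 192.30154925976117], [0.0, 0.0, 1.0]] [[-0.372, 0.928, -0.002], [0.799, 0.319, -0.51], [-0.473, -0.191, -0.86]] [198.7, -343.2, 1444.2]
sprayer_blue [(0.53, [592.9, 45.1, 61.7])]
sprayer_green [(0.43, [583.5, 193.8, 57.2])]
sprayer_orange [(0.52, [585.7, -154.6, 162.1]), (0.43, [588.1, 118.3, 61.7])]
rack [(0.65, [582.7, 121.6, -0.8])]
stand [(0.7, [599.7, -147.4, 3.1])]
chuck_mouth [(0.73, [582.0, 191.2, 60.3]), (0.64, [591.0, -153.8, 170.7])]
sleeve_mid [(0.56, [596.3, -151.6, 157.4])]
jaw_a [(0.36, [581.6, -154.0, 165.3])]
solvent_bottle [(0.9, [560.2, 439.8, 1.8])]
wash_bottle [(0.76, [565.5, -445.8, 2.2]), (0.15, [592.4, 46.5, 60.6])]
beaker [(0.74, [401.0, 1.4, -5.4]), (0.62, [594.6, -152.0, 157.7])]
top [[478.19878909791396, 0.0, 251.6182356632311], [0.0, 478.19878909791396, 186.08756468889933], [0.0, 0.0, 1.0]] [[0.03, -0.999, 0.014], [-0.995, -0.031, -0.097], [0.097, -0.011, -0.995]] [-22.2, 529.2, 1497.3]
sprayer_blue [(0.36, [589.9, 47.6, 62.7])]
sprayer_green [(0.61, [577.7, 194.4, 59.2])]
sprayer_orange []
rack [(0.94, [583.2, 117.5, -0.3])]
stand [(0.94, [599.0, -148.6, 2.8])]
chuck_mouth [(0.96, [596.2, -153.2, 167.8])]
sleeve_mid [(0.88, [595.5, -151.4, 151.4]), (0.3, [566.5, 441.3, -1.9])]
jaw_a [(0.35, [581.2, -154.8, 163.5])]
solvent_bottle [(0.88, [567.2, 443.1, -0.5])]
wash_bottle [(0.72, [567.1, -442.6, 1.1]), (0.62, [601.8, -149.9, 1.0])]
beaker [(0.82, [404.3, -0.4, -1.6])]
```

View pics/both0.png

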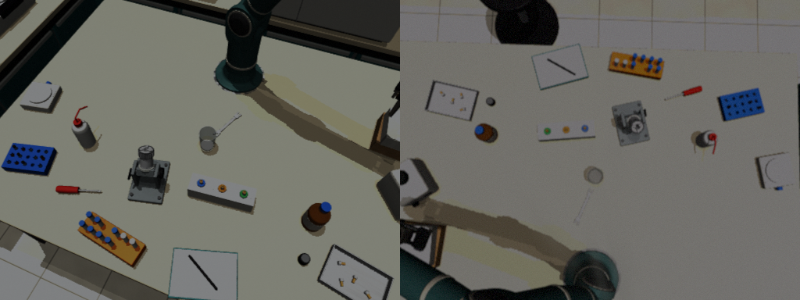

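```bash
python3 -c "
import cv2,numpy as np
a=cv2.imread('pics/scene0.png');b=cv2.imread('pics/top0.png')
# crops around chuck, x6
cv2.imwrite('pics/crop0.png',np.hstack([cv2.resize(a[150:330,70:250],(400,400),interpolation=2),cv2.resize(b[140:230,270:360],(400,400),interpolation=2)]))"
```

```text
(no output)
```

The left half (scene camera) shows the chuck at about (148,160). The rack sits at (222,190) with the blue sprayer at its chuck end, and green is at the far end. The right half (top camera) shows the chuck at (630,122). Next I need the lean direction, so I'll look closer.

View pics/crop0.png

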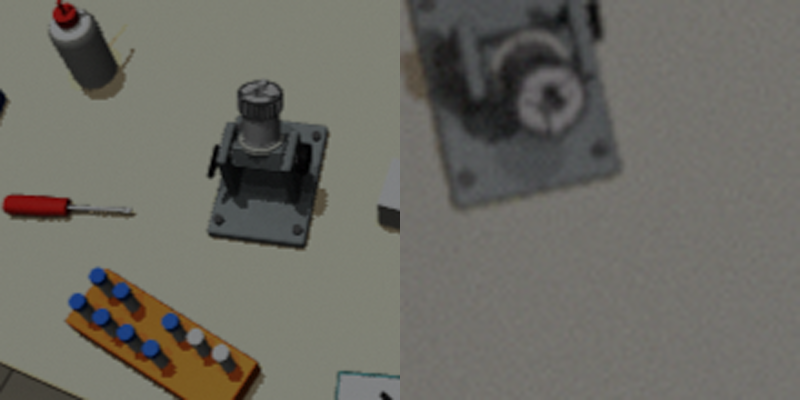

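The chuck leans towards the robot with a small yaw. Next I'll fit the stand pose from the foot corners plus the mouth, and the sprayers by colour.

```bash
cat > h.py <<'E'
from workcell import r
import cv2,numpy as np
from scipy.spatial.transform import Rotation as Ro
from scipy.optimize import least_squares
def proj(p,X):
    c=p["R"]@np.asarray(X,float)+p["t"]; q=p["camera_matrix"]@c; return q[:2]/q[2]
def tri(ps,uvs,z=None):
    x0=[590,0,100 if z is None else z]
    f=(lambda X:np.concatenate([proj(p,X)-u for p,u in zip(ps,uvs)])) if z is None else (lambda X:np.concatenate([proj(p,[X[0],X[1],z])-u for p,u in zip(ps,uvs)]))
    s=least_squares(f,x0 if z is None else x0[:2]); return s.x,np.abs(s.fun).max()
HUE={"blue":(105,125),"green":(45,85),"orange":(8,22)}
def blob(p,col,near,w=14,smin=90):
    u,v=np.round(near).astype(int); c=p["color"][v-w:v+w+1,u-w:u+w+1]
    h=cv2.cvtColor(c,cv2.COLOR_BGR2HSV); lo,hi=HUE[col]
    m=cv2.inRange(h,(lo,smin,30),(hi,255,255)); n,l,s,ce=cv2.connectedComponentsWithStats(m)
    if n<2: return None,0
    i=1+np.argmax(s[1:,4]); 
    x,y,ww,hh=s[i,:4]; return np.array([ce[i][0]+u-w,ce[i][1]+v-w]),(int(s[i,4]),int(ww),int(hh))
def plan(pos,rot,clo,n=None,vmax=40,k=8):
    "rows towards a world pose; rot = scipy Rotation of the tool"
    o=r.observe(); p0=np.array(o["ee_pos"]); R0=Ro.from_quat(o["ee_rot"]); d=np.asarray(pos,float)-p0
    w=(R0.inv()*rot).as_rotvec(); m=int(np.ceil(max(np.linalg.norm(d)/vmax,np.linalg.norm(w)/.12,1))) if n is None else n
    rows=[]
    for i in range(m):
        R=R0*Ro.from_rotvec(w*i/m); s=R.inv().apply(d/m)/500; q=w/m/.5
        rows.append(" ".join("%.4g"%round(x,4) for x in [*s,*q])+f" {clo}")
    print("err mm",np.round(d,1),"rot",np.round(w,3),"rows",m)
    for j in range(0,m,k): print("; ".join(rows[j:j+k]))
def st():
    o=r.observe(); R=Ro.from_quat(o["ee_rot"]).as_matrix()
    print("t",round(o["time"],2),"q",np.round(o["joints"],2),"p",np.round(o["ee_pos"],1),"x",np.round(R[:,0],3),"z",np.round(R[:,2],3),"F",np.round(o["contact_force"],1),"M",np.round(o["wrist_torque"],2),"w",round(o["gripper_width"],1))
E
python3 - <<'E'
from h import *
S=r.snapshot("scene");T=r.snapshot("top")
for c,x in dict(blue=[591,46,66],orange=[586,120,66],green=[580,194,66]).items():
    us=[blob(p,c,proj(p,x)) for p in(S,T)]
    print(c,us)
    try: print(" joint z=65:",tri((S,T),[u[0] for u in us],65)," free",tri((S,T),[u[0] for u in us]))
    except Exception as e: print(e)
# stand fit
A=np.radians(28); ax=np.array([-np.sin(A),0,np.cos(A)])
pts=[(S,(163.6,255.8),(-55,62,16)),(S,(206.4,261.2),(-55,-62,16)),(S,(217.6,206.3),(115,-62,16)),
 (T,(283,186.8),(-55,62,16)),(T,(320,178.7),(-55,-62,16)),(T,(304,162.5),(0,0,168))]
for flip in(0,1):
  def f(v):
    R=Ro.from_euler("z",v[2]).as_matrix()
    return np.concatenate([proj(p,R@(np.array(X)*(1,-1 if flip and p is S else 1,1))+[v[0],v[1],0])-u for p,u,X in pts])
  s=least_squares(f,[597,-150,0.2],loss="soft_l1"); print(flip,s.x,np.round(s.fun.reshape(-1,2),1) if 1 else 0)
for p in(S,T):
  print([np.round(proj(p,x),1).tolist() for x in([597,-152,168],[542,-148+62,16],[542,-148-62,16])])
E
```

```text
blue [(array([256.90163934, 234.50819672]), (61, 11, 9)), (array([236.41025641, 164.25641026]), (39, 8, 9))]
 joint z=65: (array([593.79094975,  45.45719444]), np.float64(0.5977995667399512))  free (array([592.92886235,  45.09057318,  59.74421737]), np.float64(0.4579299077410326))
orange [(array([284.08641975, 240.72839506]), (81, 11, 10)), (array([212.1754386 , 165.56140351]), (57, 9, 8))]
 joint z=65: (array([585.46900999, 120.10997558]), np.float64(0.4377944972007697))  free (array([585.63845769, 120.12240282,  65.97305904]), np.float64(0.46130785727342527))
green [(array([311.37037037, 248.61111111]), (54, 10, 9)), (array([188.60526316, 167.76315789]), (38, 8, 8))]
 joint z=65: (array([578.35274749, 193.98890899]), np.float64(0.7298934844205576))  free (array([577.29822161, 194.24283013,  59.23342349]), np.float64(0.606549191244568))
0 [ 5.97252738e+02 -1.50875506e+02  2.71221874e-01] [[ 53.  -51.2]
 [-31.1 -60.5]
 [-54.7  47.7]
 [ -0.4   1.1]
 [ -0.1   0.1]
 [ -1.3  -2.8]]
1 [ 6.11386724e+02 -1.53765521e+02  6.01460805e-01] [[  2.2 -45.2]
 [  1.2 -58.7]
 [  0.4  48.8]
 [  8.3   0.4]
 [  3.4 -12.2]
 [ -0.2  -7.5]]
[[185.1, 192.1], [220.8, 210.8], [182.8, 197.2]]
[[303.1, 159.8], [276.5, 183.3], [315.1, 184.5]]
```

```bash
python3 - <<'E'
from h import *
S=r.snapshot("scene");T=r.snapshot("top")
pts=[(S,(163.6,255.8),(115,-62,16)),(S,(206.4,261.2),(115,62,16)),(S,(217.6,206.3),(-55,62,16)),
 (T,(283,186.8),(-55,62,16)),(T,(320,178.7),(-55,-62,16))]
def f(v):
    R=Ro.from_euler("z",v[2]).as_matrix()
    return np.concatenate([proj(p,R@np.array(X)+[v[0],v[1],0])-u for p,u,X in pts])
s=least_squares(f,[597,-150,0.2],loss="soft_l1"); print(s.x,np.round(f(s.x).reshape(-1,2),1))
for p in(S,T): print("mouth px",proj(p,[s.x[0],s.x[1],168]))
for p,n in((S,"S"),(T,"T")):
  for t in("chuck_mouth","sleeve_mid","stand"):
    print(n,t,[(round(d["p"],2),np.round(d["position"],1).tolist()) for d in r.place_of(p,t)[:2]])
print("obs face",tri((S,T),[(186.9,190.5),(304,162.5)],168),tri((S,T),[(186.9,190.5),(304,162.5)]))
c=[cv2.resize(p["color"][int(v)-16:int(v)+16,int(u)-16:int(u)+16],(400,400),interpolation=cv2.INTER_NEAREST) for p in(S,T) for u,v in[proj(p,[s.x[0],s.x[1],168])]]
cv2.imwrite("pics/mouth1.png",np.clip(np.hstack(c).astype(float)*1.6,0,255).astype(np.uint8))
for p in(S,T): print("crop origin",np.floor(proj(p,[s.x[0],s.x[1],168]))-16)
R=Ro.from_euler("z",3.14159/2)
plan([592,46,150],Ro.from_matrix(np.array([[1,0,0],[0,-1,0],[0,0,-1.]])),0.5)
E
```

```text
[ 6.01223433e+02 -1.48992699e+02  2.63117963e-01] [[-1.1 -0.5]
 [ 0.6 -0.9]
 [-0.8 -0.2]
 [-1.1 -0.2]
 [-0.7 -1. ]]
mouth px [185.38563426 193.80825353]
mouth px [302.11395175 158.36427905]
S chuck_mouth [(0.98, [588.5, -150.8, 169.7])]
S sleeve_mid [(0.83, [595.1, -154.3, 156.5]), (0.38, [592.3, -151.7, 172.5])]
S stand [(0.77, [597.9, -151.0, -0.7])]
T chuck_mouth [(0.88, [594.1, -154.7, 166.9])]
T sleeve_mid [(0.64, [592.9, -150.6, 152.2]), (0.27, [587.8, -149.3, 168.4])]
T stand [(0.74, [601.9, -150.9, 1.8])]
obs face (array([ 589.87261269, -152.15585189]), np.float64(0.874225162210962)) (array([ 589.08605058, -153.2720738 ,  163.26164007]), np.float64(0.6942159660520133))
crop origin [169. 177.]
crop origin [286. 142.]
err mm [ 383.3 -569.6  -75.6] rot [ 0.    -0.     1.244] rows 18
-0.0463 0.0607 0.0084 0 -0 0.1382 0.5; -0.042 0.0637 0.0084 0 -0 0.1382 0.5; -0.0375 0.0664 0.0084 0 -0 0.1382 0.5; -0.0328 0.0689 0.0084 0 -0 0.1382 0.5; -0.028 0.071 0.0084 0 -0 0.1382 0.5; -0.023 0.0727 0.0084 0 -0 0.1382 0.5; -0.0179 0.0742 0.0084 0 -0 0.1382 0.5; -0.0127 0.0752 0.0084 0 -0 0.1382 0.5
-0.0075 0.0759 0.0084 0 -0 0.1382 0.5; -0.0023 0.0762 0.0084 0 -0 0.1382 0.5; 0.003 0.0762 0.0084 0 -0 0.1382 0.5; 0.0083 0.0758 0.0084 0 -0 0.1382 0.5; 0.0135 0.0751 0.0084 0 -0 0.1382 0.5; 0.0186 0.074 0.0084 0 -0 0.1382 0.5; 0.0237 0.0725 0.0084 0 -0 0.1382 0.5; 0.0286 0.0707 0.0084 0 -0 0.1382 0.5
0.0335 0.0686 0.0084 0 -0 0.1382 0.5; 0.0381 0.0661 0.0084 0 -0 0.1382 0.5
```

View pics/mouth1.png

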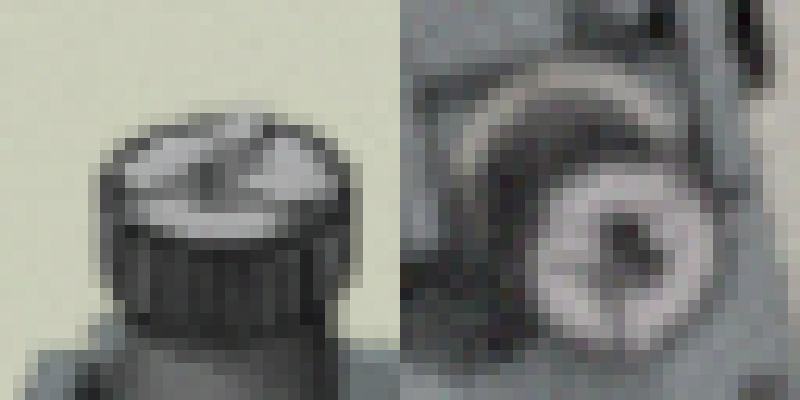

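Left crop: sleeve face centre at about scene pixel (187,191). Right crop: face ring centre at about top pixel (304,162), with the jaw gap dark near (304.5,161). That puts the mouth at about (591,-152,168), with yaw about 0.26. I'm setting out for the blue sprayer now.

Call:
arm_command --increments "-0.046 0.061 0.0084 0 0 0.138 0.5; -0.042 0.064 0.0084 0 0 0.138 0.5; -0.0375 0.066 0.0084 0 0 0.138 0.5; -0.033 0.069 0.0084 0 0 0.138 0.5; -0.028 0.071 0.0084 0 0 0.138 0.5; -0.023 0.073 0.0084 0 0 0.138 0.5; -0.018 0.074 0.0084 0 0 0.138 0.5; -0.013 0.075 0.0084 0 0 0.138 0.5"

```text
time: 2.37
ee_pos: [376.3, 361.5, 189.9]
ee_rot: [0.942, 0.336, 0.001, -0.005]
contact_force: [1.0, -0.9, 0.2]
gripper_width: 46.3
```

Call:
arm_command --increments "-0.0075 0.076 0.0084 0 0 0.138 0.5; -0.0023 0.076 0.0084 0 0 0.138 0.5; 0.003 0.076 0.0084 0 0 0.138 0.5; 0.0083 0.076 0.0084 0 0 0.138 0.5; 0.0135 0.075 0.0084 0 0 0.138 0.5; 0.0186 0.074 0.0084 0 0 0.138 0.5; 0.0237 0.0725 0.0084 0 0 0.138 0.5; 0.0286 0.07 0.0084 0 0 0.138 0.5"

```text
time: 3.03
ee_pos: [549.4, 93.8, 154.8]
ee_rot: [0.999, 0.054, 0.002, -0.007]
contact_force: [0.2, 0.5, -0.6]
gripper_width: 45.7
```

```bash
python3 - <<'E'
from h import *
st(); rot=Ro.from_euler("z",-0.1)*Ro.from_matrix(np.array([[1,0,0],[0,-1,0],[0,0,-1.]]))
plan([593,45.8,120],rot,0.5)
E
```

```text
t 3.03 q [-0.54  0.41  0.4   1.92 -0.23  0.85  0.09] p [549.4  93.8 154.8] x [0.994 0.107 0.005] z [ 0.004  0.015 -1.   ] F [ 0.2  0.5 -0.6] M [-0.01  0.01  0.03] w 45.7
err mm [ 43.6 -48.  -34.8] rot [-0.015 -0.004  0.207] rows 2
0.0381 0.0529 0.0342 -0.0149 -0.0036 0.2075 0.5; 0.0434 0.0484 0.0345 -0.0149 -0.0036 0.2075 0.5
```

Call:
arm_command --increments "0.038 0.053 0.034 -0.015 -0.004 0 0.6; 0.043 0.048 0.034 -0.015 -0.004 0 0.6; 0 0 0 0 0 0 0.6"

```text
time: 3.28
ee_pos: [600.8, 36.2, 120.1]
ee_rot: [0.999, 0.047, 0.003, 0.003]
contact_force: [-0.2, -0.4, -0.2]
gripper_width: 37.2
```

```bash
python3 - <<'E'
from h import *
st(); rot=Ro.from_euler("z",0.1)*Ro.from_matrix(np.array([[1,0,0],[0,-1,0],[0,0,-1.]]))
plan([593.3,45.5,79],rot,0.6,n=4)
E
```

```text
t 3.28 q [-0.43  0.53  0.41  1.83 -0.27  0.83  0.2 ] p [600.8  36.2 120.1] x [0.996 0.093 0.006] z [ 0.007 -0.005 -1.   ] F [-0.2 -0.4 -0.2] M [-0.14  0.05  0.01] w 37.2
err mm [ -7.5   9.3 -41.1] rot [ 0.006 -0.006 -0.007] rows 4
-0.0034 -0.0051 0.0205 0.0029 -0.003 -0.0034 0.6; -0.0034 -0.0051 0.0205 0.0029 -0.003 -0.0034 0.6; -0.0033 -0.005 0.0205 0.0029 -0.003 -0.0034 0.6; -0.0033 -0.005 0.0206 0.0029 -0.003 -0.0034 0.6
```

Call:
arm_command --increments "-0.013 -0.02 0 0.01 -0.01 0 0.6; 0 0 0 0 0 0 0.6"

```text
time: 3.45
ee_pos: [592.7, 44.4, 118.7]
ee_rot: [0.999, 0.045, -0.001, 0.001]
contact_force: [0.2, 0.4, 0.3]
gripper_width: 36.2
```

```bash
python3 - <<'E'
from h import *
st(); rot=Ro.from_euler("z",0.1)*Ro.from_matrix(np.array([[1,0,0],[0,-1,0],[0,0,-1.]]))
plan([593.3,45.5,79],rot,0.6,n=3)
E
```

```text
t 3.45 q [-0.44  0.52  0.4   1.85 -0.27  0.83  0.19] p [592.7  44.4 118.7] x [ 0.996  0.089 -0.002] z [-0.002 -0.001 -1.   ] F [0.2 0.4 0.3] M [-0.01  0.09 -0.03] w 36.2
err mm [  0.6   1.1 -39.7] rot [ 0.001  0.002 -0.011] rows 3
0.0005 -0.0007 0.0265 0.0007 0.0013 -0.0072 0.6; 0.0005 -0.0007 0.0265 0.0007 0.0013 -0.0072 0.6; 0.0005 -0.0007 0.0265 0.0007 0.0013 -0.0072 0.6
```

Call:
arm_command --increments "0 -0.001 0.0265 0 0 0 0.6; 0 -0.001 0.0265 0 0 0 0.6; 0 0 0.024 0 0 0 0.6; 0 0 0 0 0 0 0.6"

```text
time: 3.78
ee_pos: [590.7, 52.0, 78.7]
ee_rot: [0.999, 0.049, 0.0, -0.001]
contact_force: [-0.9, 0.5, -0.4]
gripper_width: 36.9
```

```bash
python3 - <<'E'
from h import *
st()
S=r.snapshot("scene"); T=r.snapshot("top")
c=[cv2.resize(p["color"][int(v)-24:int(v)+24,int(u)-24:int(u)+24],(400,400),interpolation=cv2.INTER_CUBIC) for p in(S,T) for u,v in[proj(p,[593,45,75])]]
cv2.imwrite("pics/grasp.png",np.clip(np.hstack(c).astype(float)*1.5,0,255).astype(np.uint8))
E
```

```text
t 3.78 q [-0.43  0.58  0.37  1.87 -0.3   0.75  0.21] p [590.7  52.   78.7] x [0.995 0.097 0.   ] z [-0.     0.003 -1.   ] F [-0.9  0.5 -0.4] M [-0.09  0.12  0.05] w 36.9
```

View pics/grasp.png

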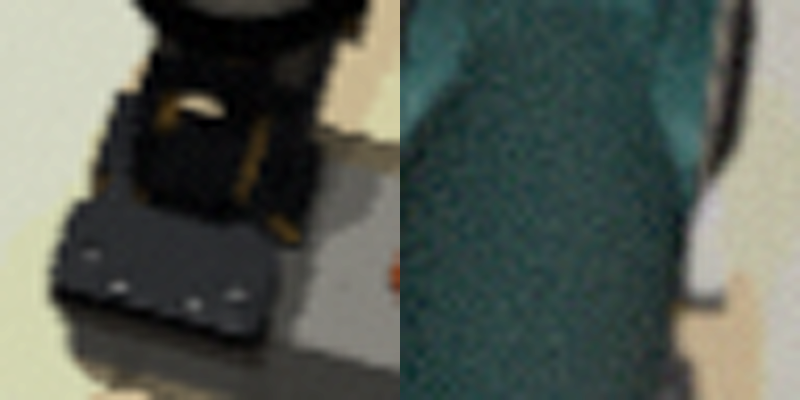

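The scene crop shows the fingers over the blue sprayer's neck. The arm blocks the top camera. The tool drifted 6.5 mm in y from motion lag, so I'll correct that before closing.

Call:
arm_command --increments "0.004 0.013 0 0 0 0 0.6; 0 0 0 0 0 0 0.6; 0 0 0 0 0 0 0.6; 0 0 0 0 0 0 0.6"

```text
time: 4.22
ee_pos: [596.1, 44.6, 81.9]
ee_rot: [0.999, 0.048, 0.003, -0.001]
contact_force: [-0.6, -0.7, -0.6]
gripper_width: 36.6
```

```bash
python3 - <<'E'
from h import *
st()
E
```

```text
t 4.22 q [-0.41  0.58  0.38  1.86 -0.3   0.75  0.22] p [596.1  44.6  81.9] x [0.995 0.097 0.005] z [ 0.005  0.003 -1.   ] F [-0.6 -0.7 -0.6] M [-0.05  0.1  -0.  ] w 36.6
```

Call:
arm_command --increments "-0.005 0 0.006 0 0 0 0.6; 0 0 0 0 0 0 0.6; 0 0 0 0 0 0 0.6"

```text
time: 4.47
ee_pos: [594.0, 44.1, 79.5]
ee_rot: [0.999, 0.048, 0.003, -0.002]
contact_force: [0.0, -0.2, 0.3]
gripper_width: 36.8
```

Call:
arm_command --increments "0 0 0 0 0 0 0.6"

```text
time: 4.55
ee_pos: [593.9, 44.1, 79.5]
ee_rot: [0.999, 0.048, 0.003, -0.002]
contact_force: [0.2, -0.3, 0.5]
gripper_width: 36.6
```

Call:
arm_command --increments "0 0 0 0 0 0 0.6"

```text
time: 4.63
ee_pos: [593.9, 44.2, 79.5]
ee_rot: [0.999, 0.048, 0.003, -0.002]
contact_force: [0.2, -0.5, 0.4]
gripper_width: 37.0
```

Call:
arm_command --increments "-0.001 -0.0026 0.001 0 0 0 0.6; 0 0 0 0 0 0 0.6; 0 0 0 0 0 0 1; 0 0 0 0 0 0 1; 0 0 0 0 0 0 1; 0 0 0 0 0 0 1; 0 0 0 0 0 0 1; 0 0 0 0 0 0 1" --force 25

```text
time: 5.3
ee_pos: [593.4, 45.8, 79.0]
ee_rot: [0.999, 0.048, 0.004, -0.002]
contact_force: [-0.3, 0.3, -0.3]
gripper_width: 10.4
```

Call:
arm_command --increments "0 0 -0.01 0 0 0 1; 0 0 -0.03 0 0 0 1; 0 0 -0.05 0 0 0 1; 0 0 -0.06 0 0 0 1; 0 0 -0.06 0 0 0 1; 0 0 -0.06 0 0 0 1; 0 0 -0.04 0 0 0 1; 0 0 0 0 0 0 1"

```text
time: 5.97
ee_pos: [591.2, 44.5, 240.0]
ee_rot: [0.999, 0.048, 0.002, -0.001]
contact_force: [1.0, -0.8, -1.1]
gripper_width: 11.2
```

```bash
cat >> h.py <<'E'
YAW=0.263; A=np.radians(28)
def axis(yaw=YAW): return np.array([-np.sin(A)*np.cos(yaw),-np.sin(A)*np.sin(yaw),np.cos(A)])
def chuckrot(tx,yaw=YAW):
    "tool z = -axis, tool x as near as can be to tx"
    z=-axis(yaw); x=np.asarray(tx,float); x-=z*(x@z); x/=np.linalg.norm(x); return Ro.from_matrix(np.c_[x,np.cross(z,x),z])
E
python3 - <<'E'
from h import *
st()
M=np.array([591,-152.5,168]); R=chuckrot([1,0.1,0])
# TCP 18 mm above collar underside -> 78 +60 clearance
plan(M+axis()*95,R,1)
E
```

```text
t 5.97 q [-0.49  0.37  0.46  1.76 -0.19  1.05  0.13] p [591.2  44.5 240. ] x [0.995 0.095 0.004] z [ 0.003  0.002 -1.   ] F [ 1.  -0.8 -1.1] M [-0.11 -0.02  0.01] w 11.2
err mm [ -43.3 -208.6   11.9] rot [0.084 0.478 0.016] rows 6
-0.0209 0.0678 -0.0041 0.0281 0.1592 0.0054 1; -0.0203 0.0678 -0.0067 0.0281 0.1592 0.0054 1; -0.0195 0.0678 -0.0093 0.0281 0.1592 0.0054 1; -0.0185 0.0677 -0.0117 0.0281 0.1592 0.0054 1; -0.0173 0.0675 -0.0141 0.0281 0.1592 0.0054 1; -0.0159 0.0674 -0.0164 0.0281 0.1592 0.0054 1
```

Call:
arm_command --increments "-0.02 0.05 -0.02 0.028 0.16 0.005 1; -0.02 0.065 -0.015 0.028 0.16 0.005 1; -0.0195 0.065 -0.012 0.028 0.16 0.005 1; -0.0185 0.065 -0.012 0.028 0.16 0.005 1; -0.0173 0.06 -0.014 0.028 0.16 0.005 1; -0.016 0.05 -0.014 0.028 0.15 0.005 1; 0 0 0 0 0 0 1; 0 0 0 0 0 0 1"

```text
time: 6.63
ee_pos: [544.3, -138.7, 259.9]
ee_rot: [0.969, 0.041, 0.236, -0.053]
contact_force: [0.2, 0.8, -1.0]
gripper_width: 10.6
```

```bash
python3 - <<'E'
from h import *
st()
M=np.array([591,-152.5,168]); R=chuckrot([1,0.1,0])
plan(M+axis()*85,R,1,n=2)
S=r.snapshot("scene"); T=r.snapshot("top"); np.save("S.npy",S["color"])
for p,n in((S,"S"),(T,"T")):
  for t in("chuck_mouth","sleeve_mid","sprayer_blue","stand"):
    print(n,t,[(round(d["p"],2),np.round(d["position"],1).tolist()) for d in r.place_of(p,t)[:2]])
c=[cv2.resize(p["color"][int(v)-32:int(v)+32,int(u)-32:int(u)+32],(400,400),interpolation=cv2.INTER_CUBIC) for p in(S,T) for u,v in[proj(p,M+axis()*20)]]
for p in(S,T): print("crop origin",np.floor(proj(p,M+axis()*20))-32)
cv2.imwrite("pics/over.png",np.clip(np.hstack(c).astype(float)*1.5,0,255).astype(np.uint8))
E
```

```text
t 6.63 q [-0.11  0.1   0.49  2.13 -0.6   0.6   0.89] p [ 544.3 -138.7  259.9] x [0.885 0.054 0.463] z [ 0.454  0.121 -0.883] F [ 0.2  0.8 -1. ] M [-0.22  0.57  0.01] w 10.6
err mm [  8.2 -24.2 -16.8] rot [ 0.001 -0.001  0.005] rows 2
-0.0018 0.0263 0.0157 0.0011 -0.0009 0.0054 1; -0.0017 0.0263 0.0156 0.0011 -0.0009 0.0054 1
S chuck_mouth [(0.59, [589.9, -151.3, 169.9])]
S sleeve_mid [(0.6, [593.9, -153.2, 158.6])]
S sprayer_blue [(0.62, [586.6, -155.6, 163.0])]
S stand [(0.8, [599.4, -150.2, 0.2])]
T chuck_mouth [(0.69, [595.8, -153.8, 167.2])]
T sleeve_mid [(0.58, [595.4, -147.4, 150.4])]
T sprayer_blue [(0.58, [583.5, 118.6, -1.1])]
T stand []
crop origin [153. 151.]
crop origin [272. 132.]
```

View pics/over.png

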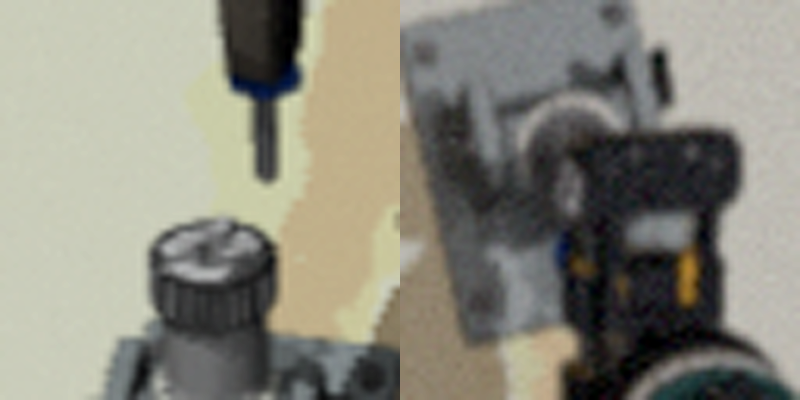

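The scene crop is the useful one: shank tip at about pixel (194.9,179.6), jaw mouth at about (186.5,190.7). In the top view the gripper hides the mouth. I'll use the held shank, whose position I know from kinematics, to take out the scene camera's bias.

```bash
python3 - <<'E'
from h import *
S=r.snapshot("scene"); o=r.observe(); p0=np.array(o["ee_pos"]); R=Ro.from_quat(o["ee_rot"]).as_matrix(); z=R[:,2]
g=cv2.cvtColor(S["color"],cv2.COLOR_BGR2GRAY).astype(float)
# shank centreline: dark-vs-background per row
for v in range(166,182):
    row=g[v,184:206]; bg=np.median(np.r_[row[:5],row[-5:]]); w=np.clip(np.abs(row-bg)-12,0,None); m=np.arange(184,206)
    print(v,round(float(bg)),round(float((w*m).sum()/max(w.sum(),1e-6)),2),round(float(w.sum())))
for s in(19,40,55,59,64): print("pred at",s,np.round(proj(S,p0+s*z),2))
for uv in((186.7,190.8),): print(tri([S],[uv],168))
# pixel jacobian at mouth
M=np.array([590,-152,168.])
print(np.round([proj(S,M+e)-proj(S,M) for e in 10*np.eye(3)],2).tolist())
E
```

```text
166 129 195.29 821
167 131 195.27 442
168 133 195.63 331
169 132 195.54 319
170 131 195.45 309
171 130 195.54 314
172 130 195.6 329
173 130 195.63 306
174 130 195.64 292
175 133 196.01 308
176 133 195.86 304
177 133 195.89 301
178 133 196.01 308
179 133 196.05 285
180 133 196.22 184
181 130 197.39 16
pred at 19 [195.04 164.92]
pred at 40 [195.17 172.44]
pred at 55 [195.26 177.71]
pred at 59 [195.28 179.1 ]
pred at 64 [195.31 180.83]
(array([ 591.88980439, -149.85535746]), np.float64(5.0511061999714e-10))
[[-1.73, 3.1], [3.49, 1.23], [-0.53, -2.01]]
```

```bash
python3 - <<'E'
from h import *
M=np.array([592,-151.5,168]); plan(M+axis()*72,chuckrot([1,0.05,0]),1,n=3); st()
E
```

```text
err mm [ 13.1 -23.8 -29. ] rot [-0.    -0.002  0.067] rows 3
-0.0022 0.0183 0.0191 -0.0003 -0.0011 0.0443 1; -0.0018 0.0183 0.0191 -0.0003 -0.0011 0.0443 1; -0.0013 0.0183 0.0191 -0.0003 -0.0011 0.0443 1
t 7.18 q [-0.11  0.1   0.49  2.12 -0.6   0.6   0.89] p [ 546.2 -136.5  260.6] x [0.884 0.059 0.464] z [ 0.455  0.122 -0.882] F [ 0.1  0.2 -0.3] M [-0.17  0.63  0.01] w 10.7
```

Call:
arm_command --increments "-0.002 0.018 0 0 0 0.04 1; -0.002 0.018 0 0 0 0.04 1; -0.001 0.018 0 0 0 0.04 1; 0 0 0 0 0 0 1; 0 0 0.018 0 0 0 1; 0 0 0.015 0 0 0 1; 0 0 0.01 0 0 0 1; 0 0 0 0 0 0 1"

```text
time: 7.85
ee_pos: [557.1, -165.9, 236.8]
ee_rot: [0.97, 0.009, 0.235, -0.06]
contact_force: [0.1, 0.7, -0.6]
gripper_width: 10.7
```

Call:
arm_command --increments "0 0 0 0 0 0 1; 0 0 0 0 0 0 1; 0 0 0 0 0 0 1"

```text
time: 8.1
ee_pos: [556.9, -165.8, 236.3]
ee_rot: [0.97, 0.009, 0.235, -0.06]
contact_force: [-0.3, -0.1, -0.2]
gripper_width: 10.4
```

```bash
python3 - <<'E'
from h import *
M=np.array([592,-151.5,168]); plan(M+axis()*72,chuckrot([1,0.05,0]),1,n=1); st()
S=r.snapshot("scene"); u,v=np.floor(proj(S,M)).astype(int); print(u-16,v-24)
cv2.imwrite("pics/near.png",np.clip(cv2.resize(S["color"][v-24:v+16,u-16:u+24],(600,600),interpolation=cv2.INTER_CUBIC)*1.5,0,255).astype(np.uint8))
E
```

```text
err mm [ 2.4  5.6 -4.7] rot [ 0.002 -0.001 -0.003] rows 1
-0.0001 -0.0097 0.0119 0.0035 -0.0028 -0.0061 1
t 8.1 q [-0.05  0.18  0.49  2.1  -0.72  0.6   0.98] p [ 556.9 -165.8  236.3] x [ 0.889 -0.01   0.457] z [ 0.455  0.12  -0.882] F [-0.3 -0.1 -0.2] M [-0.18  0.66  0.01] w 10.4
170 166
```

View pics/near.png

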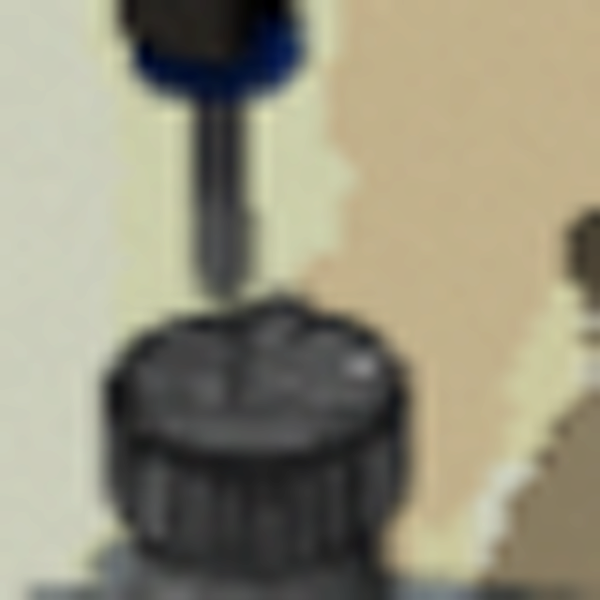

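The near crop shows the shank tip at scene pixel (184.4,185.5) and the sleeve rim ellipse centred at about (186.6,190.8). That rim lies 5 mm below the mouth plane, so I need to redo the mouth estimate with that correction.

```bash
python3 - <<'E'
from h import *
S=r.snapshot("scene");T=r.snapshot("top")
a5=axis()*5
for n,ps,us in(("S",[S],[(186.6-.2,190.8+.1)]),("T",[T],[(303.7,161.9)]),("ST",[S,T],[(186.4,190.9),(303.7,161.9)])):
    x,e=tri(ps,us,163.6); print(n,np.r_[x,163.6]+a5,e)
# template fit in scene0: synthetic rim edge strength, search xy
im=cv2.GaussianBlur(cv2.cvtColor(cv2.imread("pics/scene0.png"),cv2.COLOR_BGR2GRAY).astype(np.float32),(0,0),.7)
g=cv2.magnitude(cv2.Sobel(im,cv2.CV_32F,1,0),cv2.Sobel(im,cv2.CV_32F,0,1))
ax=axis(); e1=np.cross(ax,[0,1,0]); e1/=np.linalg.norm(e1); e2=np.cross(ax,e1)
vd=S["R"][2]
def score(x,y,zoff=-5.,rad=26.2):
    c=np.array([x,y,168])+ax*zoff; th=np.linspace(0,2*np.pi,120,endpoint=False)
    P=[c+rad*(np.cos(t)*e1+np.sin(t)*e2) for t in th]
    uv=np.array([proj(S,q) for q in P],np.float32); return cv2.remap(g,uv[None,:,0],uv[None,:,1],cv2.INTER_LINEAR).mean()
for zo in(-5,):
  G=[(score(x,y,zo),x,y) for x in np.arange(580,602,1.) for y in np.arange(-160,-142,1.)]; print(zo,sorted(G)[::-1][:4])
E
```

```text
S [ 588.0337899  -152.76709633  168.01473796] 6.782840955565916e-10
T [ 589.39663114 -154.94274429  168.01473796] 0.0
ST [ 588.5953786  -153.72344358  168.01473796] 0.42872994905934547
-5 [(np.float32(157.91061), np.float64(587.0), np.float64(-153.0)), (np.float32(156.81721), np.float64(587.0), np.float64(-154.0)), (np.float32(156.58714), np.float64(586.0), np.float64(-153.0)), (np.float32(156.56813), np.float64(587.0), np.float64(-152.0))]
```

Both cameras and a rim-edge search now agree on M ≈ (588,-153,168). I'll align there.

```bash
python3 - <<'E'
from h import *
M=np.array([588,-153,168]); plan(M+axis()*72,chuckrot([1,0.05,0]),1,n=1); st()
E
```

```text
err mm [-1.6  4.  -4.9] rot [ 0.002 -0.002 -0.003] rows 1
-0.0075 -0.007 0.0082 0.0035 -0.0036 -0.0061 1
t 8.25 q [-0.05  0.18  0.49  2.1  -0.72  0.6   0.98] p [ 557.  -165.8  236.5] x [ 0.889 -0.01   0.457] z [ 0.455  0.12  -0.882] F [-0.3  0.3 -1.1] M [-0.16  0.6  -0.03] w 11.1
```

Call:
arm_command --increments "-0.0075 -0.007 0.004 0.003 -0.003 0 1; 0 0 0 0 0 0 1; 0 0 0 0 0 0 1; 0 0 0 0 0 0 1"

```text
time: 8.58
ee_pos: [554.1, -161.4, 233.6]
ee_rot: [0.97, 0.01, 0.235, -0.061]
contact_force: [-0.7, -0.3, -1.6]
gripper_width: 10.7
```

```bash
python3 - <<'E'
from h import *
M=np.array([588,-153,168]); plan(M+axis()*40,chuckrot([1,0.05,0]),1,n=4); st()
E
```

```text
err mm [ 15.8   3.5 -30.3] rot [-0.    -0.001 -0.003] rows 4
0.0001 0.0004 0.0172 -0.0001 -0.0005 -0.0013 1; 0.0001 0.0004 0.0172 -0.0001 -0.0005 -0.0013 1; 0.0001 0.0004 0.0172 -0.0001 -0.0005 -0.0013 1; 0.0001 0.0004 0.0172 -0.0001 -0.0005 -0.0013 1
t 8.58 q [-0.06  0.18  0.49  2.12 -0.73  0.59  0.99] p [ 554.1 -161.4  233.6] x [ 0.89  -0.01   0.457] z [ 0.454  0.122 -0.882] F [-0.7 -0.3 -1.6] M [-0.21  0.6   0.02] w 10.7
```

Call:
arm_command --increments "0 0 0.012 0 0 0 1; 0 0 0.01 0 0 0 1; 0 0 0.006 0 0 0 1; 0 0 0 0 0 0 1"

```text
time: 8.92
ee_pos: [561.3, -159.4, 220.3]
ee_rot: [0.97, 0.01, 0.235, -0.061]
contact_force: [-0.5, 0.7, -0.5]
gripper_width: 10.2
```

```bash
python3 - <<'E'
from h import *
M=np.array([588,-153,168]); plan(M+axis()*40,chuckrot([1,0.05,0]),1,n=4); st()
E
```

```text
err mm [  8.5   1.5 -17. ] rot [-0.    -0.002 -0.002] rows 4
-0.0001 0.0004 0.0095 -0.0001 -0.0008 -0.0011 1; -0.0001 0.0004 0.0095 -0.0001 -0.0008 -0.0011 1; -0.0001 0.0004 0.0095 -0.0001 -0.0008 -0.0011 1; -0.0001 0.0004 0.0095 -0.0001 -0.0008 -0.0011 1
t 8.92 q [-0.05  0.21  0.47  2.12 -0.77  0.57  1.03] p [ 561.3 -159.4  220.3] x [ 0.889 -0.009  0.457] z [ 0.455  0.122 -0.882] F [-0.5  0.7 -0.5] M [-0.21  0.58 -0.01] w 10.2
```

Call:
arm_command --increments "0 0 0.012 0 0 0 1; 0 0 0.012 0 0 0 1; 0 0 0.008 0 0 0 1; 0 0 0 0 0 0 1; 0 0 0 0 0 0 1"

```text
time: 9.33
ee_pos: [569.4, -157.2, 203.5]
ee_rot: [0.97, 0.01, 0.234, -0.061]
contact_force: [-0.4, 0.6, -1.3]
gripper_width: 10.8
```

```bash
python3 - <<'E'
from h import *
M=np.array([588,-153,168]); plan(M+axis()*21,chuckrot([1,0.05,0]),1,n=4); st()
S=r.snapshot("scene"); u,v=np.floor(proj(S,M)).astype(int); print(u-16,v-24)
cv2.imwrite("pics/in.png",np.clip(cv2.resize(S["color"][v-24:v+16,u-16:u+24],(400,400),interpolation=cv2.INTER_CUBIC)*1.5,0,255).astype(np.uint8))
E
```

```text
err mm [  9.1   1.6 -16.9] rot [-0.     0.    -0.002] rows 4
0.0002 0.0004 0.0096 -0.0001 0 -0.0012 1; 0.0002 0.0004 0.0096 -0.0001 0 -0.0012 1; 0.0002 0.0004 0.0096 -0.0001 0 -0.0012 1; 0.0002 0.0004 0.0096 -0.0001 0 -0.0012 1
t 9.33 q [-0.03  0.25  0.45  2.11 -0.83  0.55  1.07] p [ 569.4 -157.2  203.5] x [ 0.89  -0.009  0.456] z [ 0.453  0.122 -0.883] F [-0.4  0.6 -1.3] M [-0.21  0.66 -0.01] w 10.8
170 165
```

No resistance with the tip about 24 mm deep, so the shank is in the jaws. I'll keep going to seat it.

Call:
arm_command --increments "0 0 0.01 0 0 0 1; 0 0 0.01 0 0 0 1; 0 0 0.008 0 0 0 1; 0 0 0.004 0 0 0 1; 0 0 0 0 0 0 1"

```text
time: 9.8
ee_pos: [577.5, -155.1, 188.5]
ee_rot: [0.97, 0.01, 0.235, -0.061]
contact_force: [0.6, 0.2, -1.5]
gripper_width: 10.7
```

```bash
python3 - <<'E'
from h import *
M=np.array([588,-153,168]); plan(M+axis()*19,chuckrot([1,0.05,0]),1,n=1); st()
E
```

```text
err mm [ 1.8 -0.3 -3.7] rot [-0.    -0.001 -0.002] rows 1
-0.0001 0.0015 0.0081 -0.0003 -0.0019 -0.0046 1
t 9.8 q [-0.02  0.28  0.43  2.11 -0.88  0.53  1.12] p [ 577.5 -155.1  188.5] x [ 0.89  -0.009  0.457] z [ 0.454  0.122 -0.882] F [ 0.6  0.2 -1.5] M [-0.23  0.65 -0.02] w 10.7
```

Call:
arm_command --increments "0 0 0.004 0 0 0 1; 0 0 0.003 0 0 0 1; 0 0 0.002 0 0 0 1; 0 0 0 0 0 0 1"

```text
time: 10.13
ee_pos: [579.6, -154.7, 184.6]
ee_rot: [0.97, 0.01, 0.235, -0.061]
contact_force: [-2.1, 0.7, 0.3]
gripper_width: 11.0
```

```bash
python3 - <<'E'
from h import *
M=np.array([588,-153,168]); plan(M+axis()*19,chuckrot([1,0.05,0]),1,n=1); st()
E
```

```text
err mm [-0.2 -0.6  0.2] rot [-0.001 -0.001 -0.003] rows 1
-0.0002 0.0011 -0.0006 -0.0014 -0.0027 -0.0053 1
t 10.13 q [-0.01  0.29  0.42  2.11 -0.89  0.52  1.13] p [ 579.6 -154.7  184.6] x [ 0.889 -0.01   0.457] z [ 0.454  0.123 -0.882] F [-2.1  0.7  0.3] M [-0.07  0.77  0.08] w 11.0
```

Call:
arm_command --increments "0 0 0.0025 0 0 0 1; 0 0 0.002 0 0 0 1; 0 0 0 0 0 0 1"

```text
time: 10.38
ee_pos: [579.5, -154.9, 184.9]
ee_rot: [0.97, 0.01, 0.236, -0.062]
contact_force: [0.0, 0.2, -0.8]
gripper_width: 10.6
```

```bash
python3 - <<'E'
from h import *
M=np.array([588,-153,168]); plan(M+axis()*19,chuckrot([1,0.05,0]),1,n=1); st(); o=r.observe(); print("F axial",np.dot(o["contact_force"],axis()))
E
```

```text
err mm [-0.1 -0.4 -0.1] rot [-0.003 -0.003 -0.004] rows 1
-0.0003 0.0009 -0 -0.0068 -0.0064 -0.0073 1
t 10.38 q [-0.01  0.29  0.42  2.11 -0.9   0.53  1.13] p [ 579.5 -154.9  184.9] x [ 0.889 -0.011  0.458] z [ 0.456  0.125 -0.881] F [ 0.   0.2 -0.8] M [-0.23  0.55 -0.03] w 10.6
F axial -0.7673815760867019
```

The collar is seated: it stops at 19 mm, as it should. I'll release and back off along the axis.

Call:
arm_command --increments "0 0 -0.0005 0 0 0 0.8; 0 0 0 0 0 0 0.6; 0 0 0 0 0 0 0.2; 0 0 0 0 0 0 0; 0 0 0 0 0 0 0; 0 0 0 0 0 0 0"

```text
time: 10.88
ee_pos: [580.7, -155.3, 186.0]
ee_rot: [0.97, 0.009, 0.237, -0.062]
contact_force: [0.1, -0.2, -0.3]
gripper_width: 48.4
```

Call:
arm_command --increments "0 0 -0.02 0 0 0 0; 0 0 -0.04 0 0 0 0; 0 0 -0.04 0 0 0 0; 0 0 -0.02 0 0 -0.1 0; 0 0 0 0 0 -0.2 0; 0 0 0 0 0 -0.24 0; 0 0 0 0 0 -0.24 0; 0 0 0 0 0 -0.24 0"

```text
time: 11.55
ee_pos: [552.2, -162.6, 240.6]
ee_rot: [0.933, 0.263, 0.244, 0.002]
contact_force: [0.3, -0.6, -0.3]
gripper_width: 91.8
```

```bash
python3 - <<'E'
from h import *
M=np.array([588,-153,168]);st()
S=r.snapshot("scene"); u,v=np.floor(proj(S,M)).astype(int); print(u-20,v-28)
cv2.imwrite("pics/in2.png",np.clip(cv2.resize(S["color"][v-28:v+20,u-20:u+28],(480,480),interpolation=cv2.INTER_CUBIC)*1.5,0,255).astype(np.uint8))
E
```

```text
t 11.55 q [ 0.    0.16  0.43  2.11 -0.69  0.6   1.49] p [ 552.2 -162.6  240.6] x [0.743 0.492 0.455] z [ 0.457  0.124 -0.881] F [ 0.3 -0.6 -0.3] M [-0.18  0.45 -0.  ] w 91.8
166 161
```

View pics/in2.png

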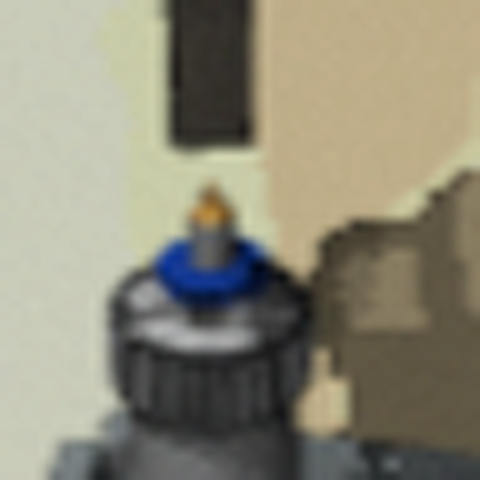

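The sprayer sits upright in the jaws with its blue collar at crop (212,270), resting on the mouth. Next I'll wind the wrist back and go down over the sleeve.

Call:
arm_command --increments "0 0 0 0 0 -0.24 0; 0 0 0 0 0 -0.24 0; 0 0 0 0 0 -0.24 0; 0 0 0 0 0 -0.24 0; 0 0 0 0 0 -0.24 0; 0 0 0 0 0 -0.12 0; 0 0 0 0 0 0 0; 0 0 0 0 0 0 0"

```text
time: 12.27
ee_pos: [552.1, -162.5, 239.9]
ee_rot: [0.796, 0.554, 0.23, 0.082]
contact_force: [0.3, -0.0, 0.8]
gripper_width: 91.7
```

```bash
python3 - <<'E'
from h import *
M=np.array([588,-152.7,168]);st(); x=Ro.from_quat(r.observe()["ee_rot"]).as_matrix()[:,0]
plan(M+axis()*60,chuckrot(x),0,n=1)
E
```

```text
t 12.27 q [ 0.08  0.16  0.34  2.11 -0.67  0.59  2.13] p [ 552.1 -162.5  239.9] x [0.28  0.92  0.275] z [ 0.456  0.124 -0.881] F [ 0.3 -0.   0.8] M [-0.08  0.45 -0.04] w 91.7
err mm [  8.7   2.5 -19. ] rot [ 0.002 -0.003 -0.   ] rows 1
-0.001 -0.0018 0.042 0.0046 -0.0068 -0 0
```

Call:
arm_command --increments "-0.001 -0.002 0.03 0.004 -0.006 0 0; 0 0 0.04 0 0 0 0; 0 0 0.04 0 0 0 0; 0 0 0.03 0 0 0 0; 0 0 0.01 0 0 0 0; 0 0 0 0 0 0 0; 0 0 0 0 0 0 0"

```text
time: 12.85
ee_pos: [587.5, -154.0, 172.0]
ee_rot: [0.802, 0.546, 0.229, 0.081]
contact_force: [1.6, 0.2, 0.1]
gripper_width: 92.0
```

```bash
python3 - <<'E'
from h import *
M=np.array([588,-152.7,168]);st(); x=Ro.from_quat(r.observe()["ee_rot"]).as_matrix()[:,0]
plan(M-axis()*13,chuckrot(x),0,n=1)
E
```

```text
t 12.85 q [ 0.12  0.32  0.26  2.1  -0.87  0.47  2.28] p [ 587.5 -154.   172. ] x [0.299 0.912 0.28 ] z [ 0.456  0.121 -0.882] F [1.6 0.2 0.1] M [-0.1   0.47 -0.06] w 92.0
err mm [  6.4   2.9 -15.5] rot [0.003 0.    0.   ] rows 1
0.0004 -0.0033 0.0339 0.0067 0.0002 0 0
```

Call:
arm_command --increments "0.0004 -0.0033 0.012 0.004 0 0 0; 0 0 0.012 0 0 0 0.1; 0 0 0.008 0 0 0 0.2; 0 0 0 0 0 0 0.2; 0 0 0 0 0 0 0.2"

```text
time: 13.27
ee_pos: [594.5, -152.0, 159.0]
ee_rot: [0.802, 0.544, 0.23, 0.081]
contact_force: [-0.4, -0.0, -0.3]
gripper_width: 73.6
```

```bash
python3 - <<'E'
from h import *
M=np.array([588,-152.7,168]);st(); x=Ro.from_quat(r.observe()["ee_rot"]).as_matrix()[:,0]
plan(M-axis()*13,chuckrot(x),0.2,n=1)
E
```

```text
t 13.27 q [ 0.13  0.34  0.24  2.09 -0.91  0.45  2.31] p [ 594.5 -152.   159. ] x [0.301 0.911 0.281] z [ 0.458  0.12  -0.881] F [-0.4 -0.  -0.3] M [-0.12  0.44 -0.01] w 73.6
err mm [-0.6  0.8 -2.5] rot [ 0.006 -0.    -0.   ] rows 1
-0.0002 -0.0036 0.004 0.0113 -0.0002 -0 0.2
```

Call:
arm_command --increments "0 -0.003 0.003 0.008 0 0 0.2; 0 0 0 0 0 0 0.2; 0 0 0 0 0 0 1; 0 0 0 0 0 0 1; 0 0 0 0 0 0 1; 0 0 0 0 0 0 1; 0 0 0 0 0 0 1" --force 50

```text
time: 13.85
ee_pos: [594.1, -151.5, 157.9]
ee_rot: [0.802, 0.545, 0.229, 0.08]
contact_force: [0.0, 1.0, -0.7]
gripper_width: 51.5
```

```bash
cat >>h.py <<'E'
def tq():
    o=r.observe(); R=Ro.from_quat(o["ee_rot"]).as_matrix(); z=R[:,2]; u0=chuckrot([1,0,0]).as_matrix()
    ang=np.arctan2(R[:,0]@u0[:,1],R[:,0]@u0[:,0]); print("torque about tool z",round(float(np.dot(o["wrist_torque"],z)),3),"angle",round(float(ang),3),"Fax",round(float(np.dot(o["contact_force"],z)),1),"|F|",round(float(np.linalg.norm(o["contact_force"])),1))
E
python3 - <<'E'
from h import *
M=np.array([588,-152.7,168]);st(); tq(); x=Ro.from_quat(r.observe()["ee_rot"]).as_matrix()[:,0]
plan(M-axis()*13,chuckrot(x),1,n=1)
E
```

```text
t 13.85 q [ 0.13  0.35  0.24  2.09 -0.91  0.45  2.31] p [ 594.1 -151.5  157.9] x [0.3   0.912 0.28 ] z [ 0.456  0.121 -0.882] F [ 0.   1.  -0.7] M [-0.32  0.44  0.08] w 51.5
torque about tool z -0.159 angle -1.227 Fax 0.7 |F| 1.2
err mm [-0.2  0.4 -1.3] rot [ 0.003 -0.    -0.   ] rows 1
-0.0002 -0.0016 0.0023 0.0053 -0 -0 1
```

Call:
arm_command --increments "0 0 0 0 0 0.1 1; 0 0 0 0 0 0.2 1; 0 0 0 0 0 0.2 1; 0 0 0 0 0 0.2 1; 0 0 0 0 0 0.2 1; 0 0 0 0 0 0.2 1; 0 0 0 0 0 0.1 1; 0 0 0 0 0 0 1"

```text
time: 14.52
ee_pos: [594.0, -151.6, 157.8]
ee_rot: [0.931, 0.273, 0.243, 0.006]
contact_force: [-0.3, -0.8, -0.1]
gripper_width: 51.1
```

```bash
python3 - <<'E'
from h import *
M=np.array([588,-152.7,168]);st(); tq(); x=Ro.from_quat(r.observe()["ee_rot"]).as_matrix()[:,0]
plan(M-axis()*13,chuckrot(x),1,n=1)
E
```

```text
t 14.52 q [ 0.02  0.35  0.37  2.1  -0.98  0.48  1.75] p [ 594.  -151.6  157.8] x [0.733 0.511 0.448] z [ 0.455  0.12  -0.882] F [-0.3 -0.8 -0.1] M [-0.12  0.25  0.03] w 51.1
torque about tool z -0.049 angle -0.604 Fax -0.2 |F| 0.8
err mm [-0.1  0.5 -1.3] rot [ 0.002 -0.001 -0.   ] rows 1
-0.0009 -0.0013 0.0023 0.0049 -0.0014 -0 1
```

Call:
arm_command --increments "0 0 0 0 0 0.2 1; 0 0 0 0 0 0.2 1; 0 0 0 0 0 0.2 1; 0 0 0 0 0 0.2 1; 0 0 0 0 0 0.2 1; 0 0 0 0 0 0.2 1"

```text
time: 15.02
ee_pos: [593.9, -151.7, 157.8]
ee_rot: [0.97, -0.021, 0.233, -0.067]
contact_force: [-0.8, 0.1, -1.6]
gripper_width: 51.2
```

```bash
python3 - <<'E'
from h import *
M=np.array([588,-152.7,168]);st(); tq(); x=Ro.from_quat(r.observe()["ee_rot"]).as_matrix()[:,0]
plan(M-axis()*13,chuckrot(x),1,n=1)
E
```

```text
t 15.02 q [-0.08  0.37  0.49  2.11 -1.04  0.52  1.19] p [ 593.9 -151.7  157.8] x [ 0.89  -0.071  0.45 ] z [ 0.455  0.12  -0.882] F [-0.8  0.1 -1.6] M [-0.34  0.05  0.2 ] w 51.2
torque about tool z -0.324 angle 0.009 Fax 1.0 |F| 1.8
err mm [-0.   0.6 -1.2] rot [ 0.002 -0.002 -0.   ] rows 1
-0.0012 -0.0008 0.0023 0.0044 -0.0042 -0 1
```

Call:
arm_command --increments "0 0 0 0 0 0.2 1; 0 0 0 0 0 0.2 1; 0 0 0 0 0 0.2 1; 0 0 0 0 0 0.15 1"

```text
time: 15.35
ee_pos: [593.8, -151.6, 157.7]
ee_rot: [0.948, -0.206, 0.216, -0.11]
contact_force: [-1.0, 0.4, -1.0]
gripper_width: 51.6
```

```bash
python3 -c "
from h import *
st();tq()"
```

```text
t 15.35 q [-0.13  0.38  0.56  2.11 -1.08  0.54  0.83] p [ 593.8 -151.6  157.7] x [ 0.821 -0.439  0.365] z [ 0.455  0.119 -0.882] F [-1.   0.4 -1. ] M [-0.54  0.06  0.05] w 51.6
torque about tool z -0.287 angle 0.395 Fax 0.4 |F| 1.5
```

Call:
arm_command --increments "0 0 0 0 0 0.12 1; 0 0 0 0 0 0.12 1"

```text
time: 15.52
ee_pos: [593.9, -151.6, 157.7]
ee_rot: [0.934, -0.264, 0.209, -0.122]
contact_force: [-2.0, 0.5, -0.4]
gripper_width: 51.6
```

```bash
python3 -c "
from h import *
st();tq()"
```

```text
t 15.52 q [-0.15  0.38  0.58  2.11 -1.09  0.54  0.72] p [ 593.9 -151.6  157.7] x [ 0.773 -0.544  0.326] z [ 0.456  0.118 -0.882] F [-2.   0.5 -0.4] M [-0.57  0.16  0.04] w 51.6
torque about tool z -0.274 angle 0.517 Fax -0.5 |F| 2.1
```

Call:
arm_command --increments "0 0 0 0 0 0.12 1; 0 0 0 0 0 0.12 1"

```text
time: 15.68
ee_pos: [593.8, -151.6, 157.7]
ee_rot: [0.916, -0.32, 0.202, -0.135]
contact_force: [-1.6, 1.3, -0.6]
gripper_width: 50.8
```

```bash
python3 -c "
from h import *
st();tq()"
```

```text
t 15.68 q [-0.17  0.38  0.61  2.11 -1.1   0.55  0.61] p [ 593.8 -151.6  157.7] x [ 0.714 -0.641  0.283] z [ 0.456  0.117 -0.882] F [-1.6  1.3 -0.6] M [-0.57  0.18  0.06] w 50.8
torque about tool z -0.294 angle 0.638 Fax -0.1 |F| 2.1
```

Free drag so far is about 0.28 N m at 1.86 rad of turn. I'll continue in small steps.

Call:
arm_command --increments "0 0 0 0 0 0.12 1; 0 0 0 0 0 0.12 1"

```text
time: 15.85
ee_pos: [593.8, -151.5, 157.7]
ee_rot: [0.895, -0.375, 0.193, -0.146]
contact_force: [-0.7, 1.1, 0.1]
gripper_width: 51.1
```

```bash
python3 -c "
from h import *
tq()"
```

```text
torque about tool z -0.292 angle 0.759 Fax -0.3 |F| 1.3
```

Call:
arm_command --increments "0 0 0 0 0 0.12 1; 0 0 0 0 0 0.12 1"

```text
time: 16.02
ee_pos: [593.8, -151.6, 157.7]
ee_rot: [0.87, -0.429, 0.184, -0.157]
contact_force: [-0.4, 0.1, -0.5]
gripper_width: 51.4
```

```bash
python3 -c "
from h import *
tq()"
```

```text
torque about tool z -0.259 angle 0.88 Fax 0.3 |F| 0.6
```

Call:
arm_command --increments "0 0 0 0 0 0.12 1"

```text
time: 16.1
ee_pos: [593.8, -151.5, 157.7]
ee_rot: [0.857, -0.455, 0.18, -0.163]
contact_force: [-1.2, 1.1, -0.1]
gripper_width: 51.5
```

```bash
python3 -c "
from h import *
tq()"
```

```text
torque about tool z -0.275 angle 0.941 Fax -0.3 |F| 1.6
```

Call:
arm_command --increments "0 0 0 0 0 0.12 1"

```text
time: 16.18
ee_pos: [593.8, -151.5, 157.7]
ee_rot: [0.843, -0.48, 0.175, -0.168]
contact_force: [-0.6, 0.7, -0.3]
gripper_width: 51.4
```

```bash
python3 -c "
from h import *
st();tq()"
```

```text
t 16.18 q [-0.22  0.4   0.67  2.12 -1.13  0.57  0.27] p [ 593.8 -151.5  157.7] x [ 0.477 -0.868  0.133] z [ 0.456  0.115 -0.883] F [-0.6  0.7 -0.3] M [-0.61  0.4   0.05] w 51.4
torque about tool z -0.28 angle 1.001 Fax 0.1 |F| 1.0
```

Call:
arm_command --increments "0 0 0 0 0 0.12 1; 0 0 0 0 0 0.12 1"

```text
time: 16.35
ee_pos: [593.8, -151.6, 157.7]
ee_rot: [0.812, -0.53, 0.164, -0.178]
contact_force: [-0.6, 0.5, 0.1]
gripper_width: 51.7
```

```bash
python3 -c "
from h import *
tq()"
```

```text
torque about tool z -0.269 angle 1.122 Fax -0.3 |F| 0.8
```

Call:
arm_command --increments "0 0 0 0 0 0.12 1"

```text
time: 16.43
ee_pos: [593.8, -151.5, 157.7]
ee_rot: [0.796, -0.555, 0.159, -0.183]
contact_force: [-1.0, 1.6, 0.4]
gripper_width: 51.2
```

```bash
python3 -c "
from h import *
tq()"
```

```text
torque about tool z -0.287 angle 1.182 Fax -0.6 |F| 1.9
```

Call:
arm_command --increments "0 0 0 0 0 0.12 1"

```text
time: 16.52
ee_pos: [593.8, -151.5, 157.7]
ee_rot: [0.779, -0.578, 0.154, -0.187]
contact_force: [-0.7, 1.0, 0.5]
gripper_width: 51.1
```

```bash
python3 -c "
from h import *
st();tq()"
```

```text
t 16.52 q [-0.26  0.4   0.71  2.12 -1.15  0.59  0.04] p [ 593.8 -151.5  157.7] x [ 0.284 -0.959  0.023] z [ 0.456  0.114 -0.883] F [-0.7  1.   0.5] M [-0.6   0.52  0.12] w 51.1
torque about tool z -0.317 angle 1.242 Fax -0.7 |F| 1.3
```

Call:
arm_command --increments "0 0 0 0 0 0.12 1"

```text
time: 16.6
ee_pos: [593.8, -151.5, 157.7]
ee_rot: [0.761, -0.602, 0.148, -0.192]
contact_force: [-1.5, 0.2, -0.2]
gripper_width: 51.2
```

```bash
python3 -c "
from h import *
tq()"
```

```text
torque about tool z -0.327 angle 1.302 Fax -0.5 |F| 1.5
```

Call:
arm_command --increments "0 0 0 0 0 0.12 1"

```text
time: 16.68
ee_pos: [593.8, -151.5, 157.7]
ee_rot: [0.743, -0.624, 0.142, -0.196]
contact_force: [0.0, -0.4, 0.2]
gripper_width: 51.3
```

```bash
python3 -c "
from h import *
st();tq()"
```

```text
t 16.68 q [-0.27  0.41  0.73  2.12 -1.16  0.59 -0.07] p [ 593.8 -151.5  157.7] x [ 0.18  -0.983 -0.033] z [ 0.456  0.113 -0.883] F [ 0.  -0.4  0.2] M [-0.61  0.56  0.11] w 51.3
torque about tool z -0.31 angle 1.363 Fax -0.2 |F| 0.4
```

Call:
arm_command --increments "0 0 0 0 0 0.12 1"

```text
time: 16.77
ee_pos: [593.8, -151.5, 157.7]
ee_rot: [0.724, -0.646, 0.136, -0.2]
contact_force: [-1.6, 1.6, 0.4]
gripper_width: 51.4
```

```bash
python3 -c "
from h import *
tq()"
```

```text
torque about tool z -0.345 angle 1.422 Fax -0.8 |F| 2.3
```

Call:
arm_command --increments "0 0 0 0 0 0.12 1"

```text
time: 16.85
ee_pos: [593.7, -151.5, 157.7]
ee_rot: [0.704, -0.668, 0.13, -0.204]
contact_force: [-0.4, 0.3, 0.7]
gripper_width: 51.1
```

```bash
python3 -c "
from h import *
st();tq()"
```

```text
t 16.85 q [-0.29  0.41  0.75  2.12 -1.17  0.6  -0.19] p [ 593.7 -151.5  157.7] x [ 0.074 -0.993 -0.089] z [ 0.455  0.113 -0.883] F [-0.4  0.3  0.7] M [-0.52  0.63  0.13] w 51.1
torque about tool z -0.278 angle 1.483 Fax -0.8 |F| 0.8
```

Call:
arm_command --increments "0 0 0 0 0 0.12 1" --force 60

```text
time: 16.93
ee_pos: [593.8, -151.4, 157.7]
ee_rot: [-0.684, 0.689, -0.124, 0.207]
contact_force: [0.2, -0.6, 0.5]
gripper_width: 51.0
```

```bash
python3 -c "
from h import *
tq()"
```

```text
torque about tool z -0.341 angle 1.542 Fax -0.4 |F| 0.8
```

Call:
arm_command --increments "0 0 0 0 0 0.12 1"

```text
time: 17.02
ee_pos: [593.7, -151.5, 157.7]
ee_rot: [-0.663, 0.709, -0.118, 0.211]
contact_force: [-0.4, -0.1, -0.2]
gripper_width: 51.1
```

```bash
python3 - <<'E'
from h import *
st();tq()
M=np.array([588,-153,168])
S=r.snapshot("scene"); u,v=np.floor(proj(S,M)).astype(int); print(u-20,v-28)
cv2.imwrite("pics/turn.png",np.clip(cv2.resize(S["color"][v-28:v+20,u-20:u+28],(480,480),interpolation=cv2.INTER_CUBIC)*1.5,0,255).astype(np.uint8))
E
```

```text
t 17.02 q [-0.3   0.42  0.77  2.12 -1.18  0.61 -0.3 ] p [ 593.7 -151.5  157.7] x [-0.032 -0.989 -0.143] z [ 0.455  0.112 -0.883] F [-0.4 -0.1 -0.2] M [-0.48  0.65  0.22] w 51.1
torque about tool z -0.339 angle 1.602 Fax -0.1 |F| 0.5
166 161
```

View pics/turn.png

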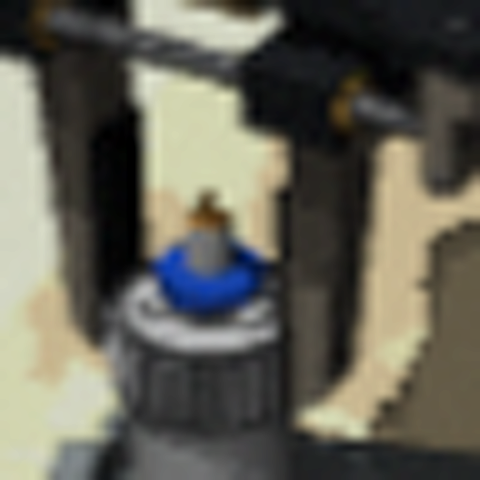

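The fingers hold the sleeve, and the sprayer stands centred with its collar down. Torque is creeping up to about 0.34, so I'll keep going one row at a time.

Call:
arm_command --increments "0 0 0 0 0 0.12 1"

```text
time: 17.15
ee_pos: [593.8, -151.4, 157.7]
ee_rot: [-0.641, 0.728, -0.111, 0.214]
contact_force: [0.1, 1.1, 1.0]
gripper_width: 51.6
```

```bash
python3 -c "
from h import *
tq()"
```

```text
torque about tool z -0.35 angle 1.662 Fax -0.7 |F| 1.5
```

Call:
arm_command --increments "0 0 0 0 0 0.12 1"

```text
time: 17.23
ee_pos: [593.8, -151.4, 157.7]
ee_rot: [-0.62, 0.747, -0.105, 0.217]
contact_force: [-0.5, 0.5, 0.3]
gripper_width: 51.0
```

```bash
python3 -c "
from h import *
tq()"
```

```text
torque about tool z -0.376 angle 1.721 Fax -0.4 |F| 0.7
```

Call:
arm_command --increments "0 0 0 0 0 0.12 1"

```text
time: 17.32
ee_pos: [593.8, -151.4, 157.7]
ee_rot: [-0.597, 0.765, -0.099, 0.22]
contact_force: [0.2, 0.4, -0.5]
gripper_width: 51.0
```

```bash
python3 -c "
from h import *
st();tq()"
```

```text
t 17.32 q [-0.33  0.43  0.8   2.12 -1.19  0.62 -0.47] p [ 593.8 -151.4  157.7] x [-0.189 -0.957 -0.219] z [ 0.454  0.112 -0.884] F [ 0.2  0.4 -0.5] M [-0.47  0.64  0.27] w 51.0
torque about tool z -0.385 angle 1.78 Fax 0.6 |F| 0.6
```

Call:
arm_command --increments "0 0 0 0 0 0.12 1"

```text
time: 17.4
ee_pos: [593.8, -151.4, 157.7]
ee_rot: [-0.575, 0.782, -0.092, 0.223]
contact_force: [-0.5, -0.0, 0.5]
gripper_width: 51.1
```

```bash
python3 -c "
from h import *
tq()"
```

```text
torque about tool z -0.447 angle 1.839 Fax -0.7 |F| 0.7
```

Call:
arm_command --increments "0 0 0 0 0 0.1 1"

```text
time: 17.48
ee_pos: [593.8, -151.4, 157.7]
ee_rot: [-0.555, 0.796, -0.087, 0.225]
contact_force: [-0.0, 0.2, 0.3]
gripper_width: 51.2
```

```bash
python3 -c "
from h import *
st();tq()"
```

```text
t 17.48 q [-0.34  0.43  0.82  2.12 -1.2   0.63 -0.57] p [ 593.8 -151.4  157.7] x [-0.282 -0.923 -0.261] z [ 0.454  0.112 -0.884] F [-0.   0.2  0.3] M [-0.48  0.64  0.39] w 51.2
torque about tool z -0.487 angle 1.887 Fax -0.2 |F| 0.3
```

About 0.48 N m is mid-range for hand-tight. I'll release and retreat along the axis.

Call:
arm_command --increments "0 0 0 0 0 0 1; 0 0 0 0 0 0 0.7; 0 0 0 0 0 0 0.2; 0 0 0 0 0 0 0; 0 0 0 0 0 0 0; 0 0 0 0 0 0 0"

```text
time: 17.98
ee_pos: [593.9, -151.2, 157.8]
ee_rot: [-0.559, 0.793, -0.087, 0.225]
contact_force: [0.3, -1.1, -0.2]
gripper_width: 75.5
```

Call:
arm_command --increments "0 0 -0.02 0 0 0 0; 0 0 -0.04 0 0 0 0; 0 0 -0.06 0 0 0 0; 0 0 -0.06 0 0 0 0; 0 0 -0.06 0 0 0 0; 0 0 -0.05 0 0 0 0; 0 0 0 0 0 0 0; 0 0 0 0 0 0 0"

```text
time: 18.65
ee_pos: [525.0, -168.2, 288.2]
ee_rot: [-0.56, 0.793, -0.085, 0.224]
contact_force: [-0.3, 0.9, -0.4]
gripper_width: 92.3
```

```bash
python3 - <<'E'
from h import *
st(); M=np.array([588,-153,168]); S=r.snapshot("scene"); T=r.snapshot("top")
c=[]
for p in(S,T):
  u,v=np.floor(proj(p,M)).astype(int); print(u-24,v-30); c.append(cv2.resize(p["color"][v-30:v+18,u-24:u+24],(400,400),interpolation=cv2.INTER_CUBIC))
cv2.imwrite("pics/end.png",np.clip(np.hstack(c).astype(float)*1.5,0,255).astype(np.uint8))
for k in(0,3,6,28): print(k,np.round(proj(S,M+axis()*k),1),np.round(proj(T,M+axis()*k),1))
print(blob(S,"blue",proj(S,M)),blob(T,"blue",proj(T,M)))
for t in("sprayer_blue","sprayer_green","sprayer_orange","beaker","solvent_bottle","wash_bottle"):
    print(t,[(round(d["p"],2),np.round(d["position"],1).tolist()) for d in r.place_of(S,t)[:2]])
E
```

```text
t 18.65 q [-0.64  0.04  1.12  2.12 -0.56  0.7  -1.06] p [ 525.  -168.2  288.2] x [-0.272 -0.926 -0.26 ] z [ 0.45   0.116 -0.886] F [-0.3  0.9 -0.4] M [-0.1   0.57 -0.  ] w 92.3
162 159
279 132
0 [186.3 189.2] [303.4 162.9]
3 [186.2 188.2] [303.6 163.2]
6 [186.2 187.2] [303.9 163.6]
28 [186.  179.8] [305.6 166.1]
(array([186.53571429, 188.625     ]), (56, 12, 8)) (array([303.6122449, 162.6122449]), (49, 9, 10))
sprayer_blue [(0.45, [586.5, -153.2, 167.9])]
sprayer_green [(0.54, [580.3, 193.0, 58.1])]
sprayer_orange [(0.58, [588.1, 117.1, 61.7]), (0.45, [600.8, -148.4, -1.1])]
beaker [(0.71, [405.1, -3.8, -1.5])]
solvent_bottle [(0.82, [560.8, 437.5, -1.6]), (0.61, [585.2, -154.8, 163.0])]
wash_bottle [(0.75, [566.2, -446.9, 2.1]), (0.73, [589.8, -151.7, 166.8])]
```

View pics/end.png

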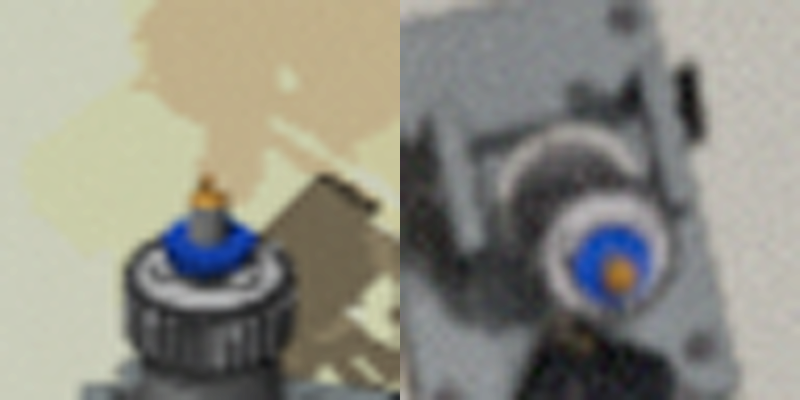

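The end picture shows the blue sprayer along the chuck axis. Its nozzle tip is at scene pixel (186.3,179.9), against (186.0,179.8) predicted for a straight, fully seated one. I'm handing in.

```bash
python3 -c "
from workcell import r
print(r.finish_job())"
```

```text
the job is handed in; nothing more can be done
None
```

The blue-collared sprayer is mounted in the chuck, needle up with its collar on the jaws. I tightened the sleeve clockwise to about 0.48 N m, then backed the robot clear. I handed the job in at about 19 s.

**Checks that agreed:**
- **Straight:** the nozzle tip is within 0.5 px of where a straight, fully seated sprayer should show in the scene camera. The top camera agreed to about 1 px.
- **Seated:** the collar stopped at the expected depth.
- **Bystanders:** the green and orange sprayers, the bottles and the beaker were found where they started, within detection accuracy.
- **Forces:** every force reading I took was a few newtons, far below the limits.

**Less certain:**
- **Tightness:** torque readings scatter by about ±0.03 N m, so the true final value is probably 0.45 to 0.52 N m. That is inside the hand-tight range and below crushing.
- **Sleeve turn:** the wrist turned about 3.1 rad in all. Torque rose steadily only from about 2.8 rad, while contact was expected by 2.5 rad. Some of the turn may have been lost to slip or give between the fingers and the sleeve. I went by torque, not angle.

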